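# Make up two clamping kits at the fitter's bench

### The job

Make up two kits from the stock on the bench: put the big hexagon nut, the tall slender spacer and the step block into the long tin, and the small hexagon nut and the wide collar into the round dish. Set each piece down (do not drop it) so that it stands flat on the floor of its tray, the same way up as you found it and not on top of another or on the rim; leave the angle bracket and the screwdriver where they are.

Things in the scene. Friction and masses are not known exactly. Their poses are not given: they have to be found in the camera images.
- big_nut: The larger of two plain steel hexagon nuts: 46 mm across the flats, 53 mm across the corners, 24 mm high, 28 mm bore, lying flat, bore upright. Origin: centre of its underside; z up along the bore. Its x axis is square to one flat, so pairs of flats face along 0, 60 and 120 degrees from its x axis. Any yaw. Stands free on the bench somewhere in the middle of the work area, among the other stock.
- small_nut: The smaller steel hexagon nut: 30 mm across the flats, 35 mm across the corners, 18 mm high, 18 mm bore, lying flat. Origin: centre of its underside; z up; x square to one flat, as on the big nut. Any yaw. Stands free on the bench somewhere in the middle of the work area, among the other stock.
- tall_spacer: Slender steel tube standing on end: 30 mm outside diameter, 16 mm bore, 55 mm high. Origin: centre of its underside; z up along its axis. Stands free on the bench somewhere in the middle of the work area, among the other stock.
- wide_collar: Low, wide round steel ring lying flat: 52 mm outside diameter, 28 mm bore, 22 mm high. Origin: centre of its underside; z up along its axis. Stands free on the bench somewhere in the middle of the work area, among the other stock.
- step_block: Steel step block, a little staircase of four 13 mm treads climbing towards its +x: 52 mm long (x), 30 mm wide (y, plane parallel sides), treads 14, 24, 34 and 44 mm high. Origin: centre of its underside; z up. Its centre of mass lies 6 mm to +x of the origin, and the sides there are 34 mm high. Its x axis starts within about 30 degrees of world x. Stands free on the bench somewhere in the middle of the work area, among the other stock.
- long_tin: Oblong open shallow brass-coloured tin, the target for one kit; fixed to the bench on the left or right of the stock. 206 mm long (x) by 136 mm wide (y) outside, inside 200 by 130 mm, walls 3 mm thick and 18 mm high from the bench, floor 3 mm thick, no dividers. Origin: centre of its underside; z up. Its long axis is within about 20 degrees of world x.
- round_dish: Round open shallow brass-coloured dish, the target for the other kit; fixed to the bench on the side opposite the long tin. 162 mm outside diameter, about 154 mm inside, wall 3 mm thick and 18 mm high from the bench, floor 3 mm thick. Origin: centre of its underside; z up.
- angle_bracket: L-shaped steel angle bracket standing among the stock, not part of any kit; leave it alone. Foot 46 (x) by 40 (y) by 8 mm, with an upright wall 8 mm thick, 40 mm wide and 42 mm high (from the bench) at its +x end. Origin: centre of its underside; z up.
- screwdriver: Loose screwdriver with a wooden handle, 200 mm long, lying across the bench (roughly along world y) just beyond the stock; leave it alone. Origin: near the middle of its length, at the bench; x along it.
Things that resemble listed ones, but are neither listed nor needed, are in the scene too. Leave any black or purple look-alike of the wide_collar alone. Leave any turquoise look-alike of the step_block alone.

How it is judged:
By the outcome, as a careful person would: the job done as asked, in the order asked, and still so for the second after the job is handed in, with the robot touching nothing.
It also fails if it takes over 115 s, if anything falls off the work surface, if the arm or the gripper's body presses on something with over 40 N, if the wrist force passes 120 N, or if a joint passes its speed limit or range.

### The arm

A 6-joint arm with a two-finger parallel gripper is mounted at the origin on the work surface. World frame = base frame: x ahead of the robot, y to its left, z up, the work surface at z = 0. Lengths are in mm, angles in degrees, forces in N, time in s.
With the tool pointing down it reaches from about 300 to 850 mm from the base axis. Payload 4.2 kg.
Tool frame: the origin (TCP) lies at the very end of the fingers, on their centre line; the grasp point (between the pads) lies 19 mm behind it; z points along the fingers, y is the direction in which the jaws open and shut (so a half turn about z gives the same grasp; the last joint's range is limited). The gripper opens to 91 mm and grips with 3 to 60 N. Pads are 32 mm wide; open, the fingers measure 118 mm over their backs; the gripper's body (76 mm by 178 mm) begins 60 mm behind the grasp point.
Start: joints at [-69.442, 18.312, 89.639, -0, 72.044, -1.146], TCP at [212.643, -534.253, 213.976] pointing down, gripper open.
Joint ranges: [-177.97, 177.97], [-48.28, 115.42], [12.27, 149.76], [-77.06, 257.06], [2.81, 150.46], [-146.56, 146.56]. Speed limits (degrees/s): [147.25, 147.25, 180, 180, 180, 180].

### API

Orientations are given as [roll, pitch, yaw] about the fixed x, y, z axes, in that order (R = Rz(yaw) Ry(pitch) Rx(roll)).
In Python, from workcell import * gives the robot as it stands. The module is installed in compiled form; this text tells all that it offers.
- The arm moves only by the tool servo_tool, never from a script. Its argument "plan" is a list that holds one entry, the list of rows, each a list of 7 numbers: the shift along the tool's x, y, z in mm, then the turn, a rotation vector about the tool's x, y, z in rad, then the opening, from 0 (shut) to 1 (fully open). A call has 1 to 20 rows; each row is the pose to reach, as a shift and turn from the pose commanded when the call began, along the tool's axes at that moment; what a row does not reach only later rows make up. A row lasts 1/10 s, in which the tool goes at most 50 mm and 8.59 degrees, less where a joint would pass 70% of its speed; a pose out of reach is approached as far as the arm can. A call with a gripper value outside its range is refused whole. The fingers move at their own pace and stop on an object; "squeeze" is the grip in N (left out, the last holds). Time passes only in rows, so rows that repeat a pose let the fingers close. It gives the time, the measured TCP pose, the force and the opening at its end, in the units of the state.
- state(): the state, without advancing time (a new reading comes with each control period).
- grab_frame(name): name is "scene" or "top"; returns a dict with "color" (400x640x3 uint8, red, green, blue), "range_z" (400x640 float32, mm along the optical axis (not along the pixel's ray), 0 where there is no reading), "fx", "fy", "cx", "cy" (pixels), "rvec" (rotation vector, rad) and "tvec" (3), from world to camera coordinates, as OpenCV has them. Camera axes: x right, y down, z forward; pixel columns grow to the right and rows downward; lengths in mm; the calibration is good to about 2 mm. A picture is of the moment at which its call begins.
- job_done(): hands the job in, once; it reports no verdict.
The state is a dict: "time_s": time; "qpos": joint angles; "qvel": joint speeds; "effort": joint torques, N m; "ee_pos": TCP position; "ee_rot": TCP orientation; "force": force on the tool from outside, world axes, zero at the start; "torque": the same for the moment, N m; "gripper_width": finger opening in mm.
Only numpy, scipy, OpenCV 4.12 (cv2) and the standard library are available. Lean on these libraries where they do the work, as an engineer would, in place of code of your own. Each camera call takes 0.05 s, during which the arm holds its last target.

## Working session

There is one attempt and no reset: what is moved stays moved. The work goes in short steps, Python scripts to look and compute and a tool call to move; the robot and the scene stay as the last step left them, time stands still between calls to the robot, and variables do not carry over. Pictures are saved under pics/ and viewed, and the job is handed in when it is done.

Besides the shell and the picture viewer there is one more tool, called after "Emit:" by a JSON object that holds its "api" and its "payload". servo_tool: Moves the arm, as the interface text tells. Its arguments: {"type":"object","properties":{"plan":{"type":"array"},"squeeze":{"type":"number"}},"required":["plan"]}

```bash
mkdir -p pics; cat > h.py <<'E'
from workcell import *
import numpy as np, cv2
def snap(n,tag):
    f=grab_frame(n); np.save(f'/tmp/{tag}.npy',f,allow_pickle=True)
    cv2.imwrite(f'pics/{tag}.png',cv2.cvtColor(f['color'],cv2.COLOR_RGB2BGR)); return f
def load(tag): return np.load(f'/tmp/{tag}.npy',allow_pickle=True).item()
def world(f):
    R=cv2.Rodrigues(np.array(f['rvec'],float))[0]; t=np.array(f['tvec'],float).ravel()
    z=f['range_z'].astype(float); v,u=np.mgrid[0:z.shape[0],0:z.shape[1]]
    P=np.stack([(u-f['cx'])/f['fx']*z,(v-f['cy'])/f['fy']*z,z],-1)
    W=(P-t)@R; W[z==0]=np.nan; return W
E
python3 - <<'E'
from h import *
print(state())
for n in('scene','top'):
    f=snap(n,n+'0'); print(n,f['fx'],f['cx'],f['rvec'],f['tvec'])
E
```

```text
{'time_s': 0.0, 'qpos': array([-6.94418526e+01,  1.83516873e+01,  8.97060854e+01, -1.23430020e-03,
        7.20432633e+01, -1.14474668e+00]), 'qvel': array([-0.04006891, -0.03770158, -0.00275988,  0.12685476, -0.01423747,
        0.03707722]), 'effort': array([ 4.53668545e-04, -4.12453759e+01, -2.31981486e+01,  7.29840738e-02,
        4.57302493e-02, -1.32329283e-04]), 'ee_pos': array([ 212.46084845, -533.76981998,  213.12198629]), 'ee_rot': array([-1.79898961e+02, -8.45255127e-04,  2.17032749e+01]), 'force': array([ 0.04817659, -0.93208138,  0.40445792]), 'torque': array([-0.04850127, -0.01993402,  0.0625632 ]), 'gripper_width': 91.32479853572}
scene 446.2597895103743 319.7583677245045 [ 2.13198472  0.78892083 -0.3536903 ] [-481.59444612 -211.35179743 1223.19194386]
top 379.9817477905844 321.74603755357765 [ 2.11551894 -2.15811912  0.20936908] [ 14.51504906 601.99515101 703.41090132]
```

View pics/scene0.png

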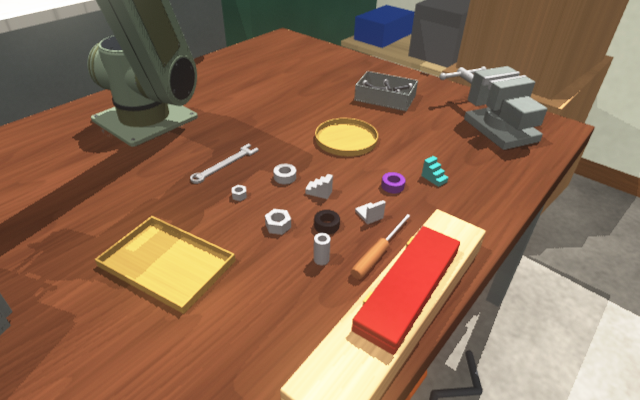

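View pics/top0.png

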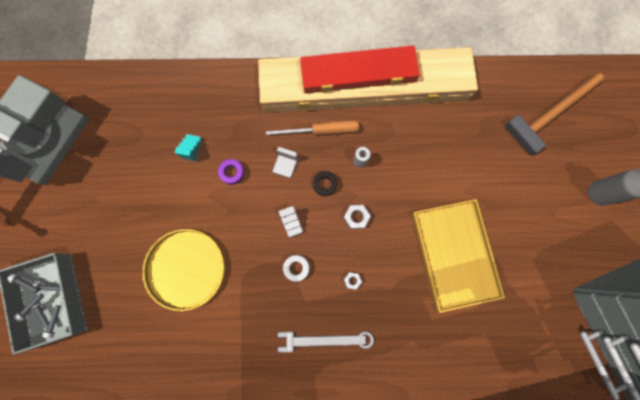

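Top view (u,v): the two hex nuts are the big one at (357,216) and the small one at (353,281). The spacer is at (362,156). For the collar, the candidates are grey (296,268), black (325,183) and purple (231,171); grey fits. For the step block, the candidates are steel (290,221) and turquoise (188,147); steel fits. The bracket is at (286,162), the tin at (458,255) and the dish at (185,270).

Next I'll measure them and view enlarged crops.

```bash
cat > m.py <<'E'
from h import *
from scipy import ndimage
W={}
for n in('top0','scene0'):
    f=load(n); w=world(f); W[n]=w
    c=f['color']; 
    m=(w[...,2]>8)&(w[...,0]>250)&(w[...,0]<800)&(abs(w[...,1])<480)
    l,k=ndimage.label(m)
    print(n, 'table z', np.nanmedian(w[(abs(w[...,2])<20)&(w[...,0]>350)&(w[...,0]<650)&(abs(w[...,1])<300)][:,2]))
    for i in range(1,k+1):
        q=l==i
        if q.sum()<25: continue
        p=w[q]; vu=np.argwhere(q).mean(0)
        zt=np.percentile(p[:,2],95); t=p[p[:,2]>zt-6]
        (cx,cy),(a,b),an=cv2.minAreaRect(t[:,:2].astype(np.float32))
        print(i,q.sum(),'uv',vu[::-1].round(),'top z %.1f'%zt,'rect c %.1f %.1f size %.1f %.1f ang %.1f'%(cx,cy,a,b,an),'mean',t.mean(0).round(1), c[q].mean(0).astype(int))
E
python3 m.py
python3 - <<'E'
from h import *
f=load('top0');c=cv2.cvtColor(f['color'],cv2.COLOR_RGB2BGR)
cv2.imwrite('pics/crop_top0.png',cv2.resize(c[110:310,170:420],None,fx=3,fy=3,interpolation=cv2.INTER_CUBIC))
f=load('scene0');c=cv2.cvtColor(f['color'],cv2.COLOR_RGB2BGR)
cv2.imwrite('pics/crop_sc0.png',cv2.resize(c[140:290,210:460],None,fx=3,fy=3,interpolation=cv2.INTER_CUBIC))
E
```

```text
top0 table z 1.1763468042326646
1 886 uv [527. 133.] top z 30.8 rect c 757.1 -455.0 size 89.2 63.1 ang 35.9 mean [ 748.7 -443.6   28.5] [104  92  86]
2 668 uv [326. 128.] top z 27.4 rect c 771.2 -30.1 size 22.0 99.5 ang 4.4 mean [771.  -30.3  25. ] [191 134  92]
4 436 uv [188. 147.] top z 45.8 rect c 714.5 286.2 size 30.5 13.8 ang 77.2 mean [714.  285.6  44.5] [ 60 177 169]
5 363 uv [285. 160.] top z 43.6 rect c 710.6 73.4 size 39.8 8.7 ang 69.9 mean [710.2  73.5  42.3] [197 191 189]
6 247 uv [361. 156.] top z 57.1 rect c 699.2 -81.8 size 28.3 28.4 ang 70.2 mean [699.4 -81.9  55.4] [157 149 146]
7 398 uv [230. 171.] top z 24.7 rect c 677.1 193.1 size 50.4 50.3 ang 0.7 mean [676.8 192.9  22.5] [154  79 179]
10 375 uv [324. 183.] top z 24.6 rect c 648.4 -4.8 size 48.3 50.2 ang 88.9 mean [648.   -4.7  22.4] [63 48 44]
14 957 uv [460. 257.] top z 20.7 rect c 494.0 -274.4 size 206.2 138.0 ang 10.7 mean [ 488.8 -277.1   18.4] [183 141  63]
15 328 uv [356. 217.] top z 26.8 rect c 575.1 -69.5 size 50.6 46.0 ang 33.1 mean [575.  -69.4  24.7] [212 207 204]
16 407 uv [290. 221.] top z 45.5 rect
[... 1696 characters left out ...]
156]
28 164 uv [238. 191.] top z 21.2 rect c 447.5 -55.3 size 32.5 31.4 ang 80.6 mean [448.2 -55.7  19. ] [171 164 161]
29 395 uv [372. 210.] top z 44.4 rect c 712.1 73.1 size 39.7 10.1 ang 73.2 mean [712.7  72.7  43. ] [167 158 154]
30 467 uv [277. 220.] top z 27.3 rect c 576.9 -68.6 size 45.9 51.0 ang 60.2 mean [578.4 -69.8  25.4] [174 168 165]
31 915 uv [324. 233.] top z 56.7 rect c 701.9 -81.3 size 28.4 29.7 ang 18.1 mean [702.6 -83.1  55.5] [101  89  85]
32 754 uv [373. 254.] top z 28.1 rect c 773.9 -30.5 size 21.8 100.0 ang 4.0 mean [775.4 -34.2  25.8] [205 146 102]
33 1672 uv [165. 261.] top z 20.9 rect c 494.9 -273.5 size 210.7 138.0 ang 10.6 mean [ 499.5 -277.4   18.6] [169 134  70]
```

View pics/crop_top0.png

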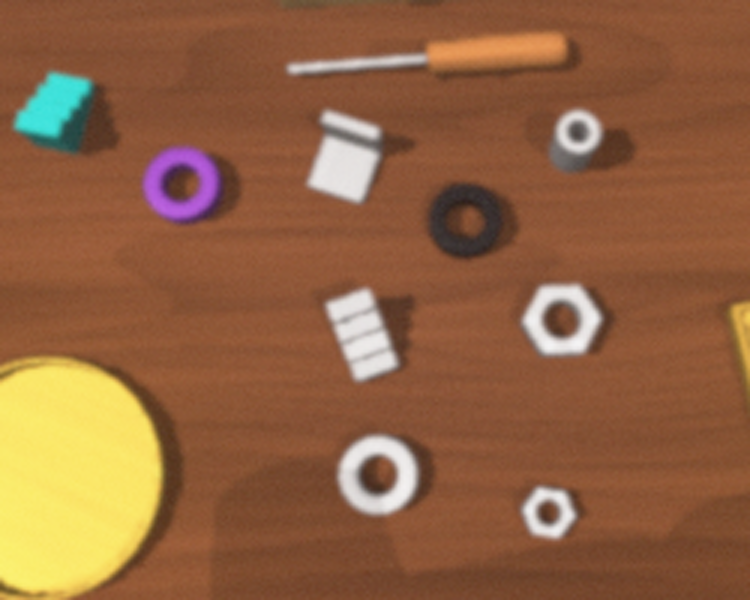

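View pics/crop_sc0.png

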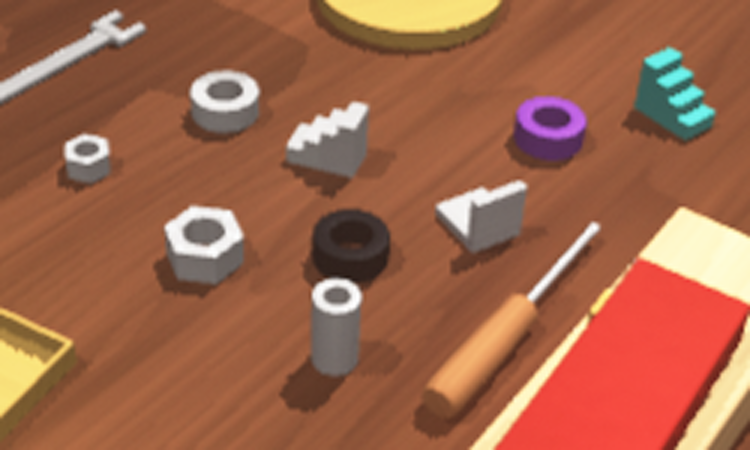

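The crops confirm the choices. The wanted collar is the plain grey ring at top (296,268), and the wanted block is the steel one at (290,221); the black, purple and turquoise pieces are look-alikes. Next I'll fit the yaws.

```bash
cat >> m.py <<'E'
print('--- yaw')
def yawfit(p,step,n):
    best=[]
    for a in np.arange(0,step,1.0):
        ws=[]
        for k in range(n):
            d=np.radians(a+k*step); s=p[:,0]*np.cos(d)+p[:,1]*np.sin(d); ws.append(np.percentile(s,99)-np.percentile(s,1))
        best.append((np.mean(ws),a))
    return min(best)
for n,ids in(('top0',{'big':(576,-69,26),'small':(446.7,-55.5,20)}),('scene0',{'big':(576,-69,26),'small':(446.7,-55.5,20)})):
    w=W[n]
    for k,(x,y,z) in ids.items():
        p=w[(np.hypot(w[...,0]-x,w[...,1]-y)<40)&(w[...,2]>z-6)]
        c=yawfit(p,60,3); print(n,k,c)
    p=w[(np.hypot(w[...,0]-568,w[...,1]-68)<45)&(w[...,2]>11)]
    r=cv2.minAreaRect(p[:,:2].astype(np.float32)); print(n,'step',r)
E
python3 m.py | sed -n '/yaw/,$p'
```

```text
--- yaw
top0 big (np.float64(45.276405596051575), np.float64(0.0))
top0 small (np.float64(29.291487974062363), np.float64(48.0))
top0 step ((566.4894409179688, 67.36742401123047), (51.90040969848633, 29.76816749572754), 19.882259368896484)
scene0 big (np.float64(45.57693949998895), np.float64(2.0))
scene0 small (np.float64(29.724212382966233), np.float64(48.0))
scene0 step ((568.2553100585938, 67.22362518310547), (53.079933166503906, 34.67082214355469), 21.120071411132812)
```

```bash
cat > go.py <<'E'
import sys
from h import *
from scipy.spatial.transform import Rotation as Ro
s=state(); R=Ro.from_euler('xyz',s['ee_rot'],degrees=True)
print('t',s['time_s'],'pos',s['ee_pos'].round(1),'rot',s['ee_rot'].round(1),'F',s['force'].round(1),'w',round(s['gripper_width'],1))
for a in sys.argv[1:]:
    x,y,z,yaw=map(float,a.split(','))
    print(a,'->',R.inv().apply(np.array([x,y,z])-s['ee_pos']).round(1),(R.inv()*Ro.from_euler('xyz',[180,0,yaw],degrees=True)).as_rotvec().round(3))
E
python3 go.py 576,-69,110,31
```

```text
t 0.1 pos [ 212.5 -533.8  213.2] rot [-179.9   -0.    21.7] F [-0.4 -0.3 -0.2] w 91.4
576,-69,110,31 -> [ 509.6 -297.3  103.7] [-0.001 -0.    -0.162]
```

Emit:
{"api": "servo_tool", "payload": {"plan": [[[15,-9,3,0,0,-0.005,0.8],[36,-21,7,0,0,-0.01,0.8],[61,-36,12,0,0,-0.02,0.8],[92,-54,19,0,0,-0.03,0.8],[122,-71,25,0,0,-0.04,0.8],[153,-89,31,0,0,-0.05,0.8],[183,-107,37,0,0,-0.06,0.8],[219,-128,45,0,0,-0.07,0.8],[255,-149,52,0,0,-0.08,0.8],[290,-169,59,0,0,-0.09,0.8],[326,-190,66,0,0,-0.1,0.8],[357,-208,73,0,0,-0.11,0.8],[387,-226,79,0,0,-0.12,0.8],[418,-244,85,0,0,-0.13,0.8],[443,-259,90,0,0,-0.14,0.8],[464,-271,94,0,0,-0.15,0.8],[484,-282,98,0,0,-0.16,0.8],[499,-291,102,0,0,-0.16,0.8],[510,-297,104,0,0,-0.16,0.8],[510,-297,104,0,0,-0.16,0.8]]], "squeeze": 25}}

```text
time_s: 2.1
ee_pos: [577.0, -68.4, 109.5]
ee_rot: [-180.0, 0.0, 31.0]
force: [-0.2, -0.6, 0.0]
gripper_width: 73.1
```

```bash
python3 go.py 576,-69,4,31; python3 -c "
from h import *
snap('scene','s1')"
```

```text
t 2.1 pos [577.  -68.4 109.5] rot [-180.    0.   31.] F [-0.2 -0.6  0. ] w 73.1
576,-69,4,31 -> [ -1.1   0.  105.5] [-0.     0.    -0.001]
```

View pics/s1.png

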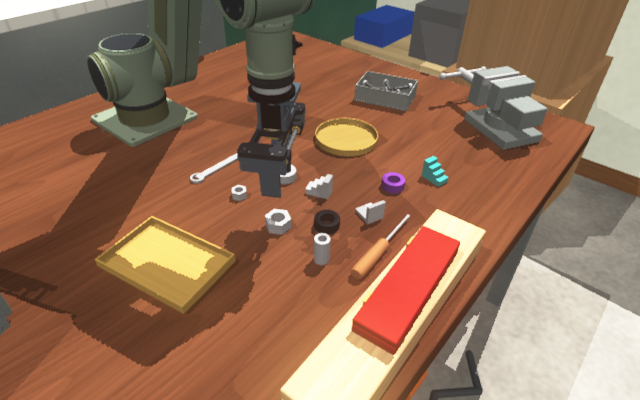

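The gripper hangs above the big nut at (277,221) with nothing in the way. I'll descend and grip.

Emit:
{"api": "servo_tool", "payload": {"plan": [[[0,0,4,0,0,0,0.8],[0,0,12,0,0,0,0.8],[-1,0,25,0,0,0,0.8],[-1,0,40,0,0,0,0.8],[-1,0,55,0,0,0,0.8],[-1,0,70,0,0,0,0.8],[-1,0,82,0,0,0,0.8],[-1,0,92,0,0,0,0.8],[-1,0,99,0,0,0,0.8],[-1,0,103,0,0,0,0.8],[-1,0,104,0,0,0,0.8],[-1,0,104,0,0,0,0.8],[-1,0,104,0,0,0,0.4],[-1,0,104,0,0,0,0.4],[-1,0,104,0,0,0,0.4],[-1,0,104,0,0,0,0.3],[-1,0,104,0,0,0,0.3],[-1,0,104,0,0,0,0.3],[-1,0,104,0,0,0,0.3]]], "squeeze": 25}}

```text
time_s: 4.05
ee_pos: [575.9, -70.2, 6.2]
ee_rot: [180.0, -0.0, 30.9]
force: [-1.3, 0.3, 2.7]
gripper_width: 45.9
```

```bash
python3 go.py 576,-69,100,31
```

```text
t 4.05 pos [575.9 -70.2   6.2] rot [180.   -0.   30.9] F [-1.3  0.3  2.7] w 45.9
576,-69,100,31 -> [  0.7  -1.  -93.8] [ 0.    -0.    -0.002]
```

Emit:
{"api": "servo_tool", "payload": {"plan": [[[0,0,-2,0,0,0,0.3],[0,0,-7,0,0,0,0.3],[0,0,-16,0,0,0,0.3],[0,0,-28,0,0,0,0.3],[0,0,-42,0,0,0,0.3],[0,0,-56,0,0,0,0.3],[0,0,-68,0,0,0,0.3],[0,0,-76,0,0,0,0.3],[0,0,-80,0,0,0,0.3],[0,0,-80,0,0,0,0.3]]]}}

```text
time_s: 5.05
ee_pos: [576.0, -70.3, 86.5]
ee_rot: [180.0, -0.0, 30.9]
force: [-0.2, -0.1, -1.8]
gripper_width: 45.8
```

```bash
python3 go.py 430.6,-286,86,10.7
```

```text
t 5.05 pos [576.  -70.3  86.5] rot [180.   -0.   30.9] F [-0.2 -0.1 -1.8] w 45.8
430.6,-286,86,10.7 -> [-235.5  110.6    0.4] [ 0.001 -0.001  0.352]
```

Emit:
{"api": "servo_tool", "payload": {"plan": [[[-5,2,0,0,0,0.01,0.3],[-14,7,0,0,0,0.02,0.3],[-30,14,0,0,0,0.05,0.3],[-52,24,0,0,0,0.08,0.3],[-77,36,0,0,0,0.12,0.3],[-103,48,0,0,0,0.16,0.3],[-130,61,0,0,0,0.2,0.3],[-156,73,0,0,0,0.24,0.3],[-180,84,0,0,0,0.28,0.3],[-201,94,0,0,0,0.31,0.3],[-218,102,0,0,0,0.33,0.3],[-229,107,0,0,0,0.345,0.3],[-235,110,0,0,0,0.352,0.3],[-235,110,0,0,0,0.352,0.3],[-235,110,0,0,0,0.352,0.3]]]}}

```text
time_s: 6.55
ee_pos: [430.7, -285.0, 85.9]
ee_rot: [-180.0, -0.0, 10.7]
force: [0.6, -0.2, -1.2]
gripper_width: 46.0
```

```bash
python3 go.py 430.6,-286,9.2,10.7;python3 -c "
from h import *
snap('scene','s2')"
```

```text
t 6.55 pos [ 430.7 -285.    85.9] rot [-180.    -0.    10.7] F [ 0.6 -0.2 -1.2] w 46.0
430.6,-286,9.2,10.7 -> [-0.3  1.  76.7] [-0. -0. -0.]
```

View pics/s2.png

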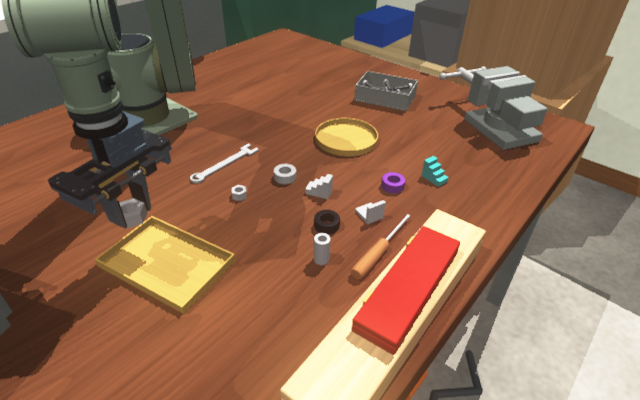

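The nut is held at (130,212) over the near end of the tin. I'll lower it, slowing at the end.

Emit:
{"api": "servo_tool", "payload": {"plan": [[[0,0,4,0,0,0,0.3],[0,0,12,0,0,0,0.3],[0,1,25,0,0,0,0.3],[0,1,38,0,0,0,0.3],[0,1,50,0,0,0,0.3],[0,1,60,0,0,0,0.3],[0,1,67,0,0,0,0.3],[0,1,71,0,0,0,0.3],[0,1,73,0,0,0,0.3],[0,1,74,0,0,0,0.3],[0,1,75,0,0,0,0.3],[0,1,76,0,0,0,0.3],[0,1,76,0,0,0,0.3]]]}}

```text
time_s: 7.9
ee_pos: [430.8, -286.3, 10.1]
ee_rot: [180.0, -0.0, 10.7]
force: [-0.4, -1.2, -1.7]
gripper_width: 45.6
```

Emit:
{"api": "servo_tool", "payload": {"plan": [[[0,0,0.5,0,0,0,0.3],[0,0,1,0,0,0,0.3],[0,0,1.2,0,0,0,0.3],[0,0,1.2,0,0,0,0.3]]]}}

```text
time_s: 8.3
ee_pos: [430.8, -286.3, 9.2]
ee_rot: [180.0, -0.0, 10.7]
force: [-1.6, 0.4, 2.7]
gripper_width: 46.0
```

Contact: the force rose to +2.7 N. I'll release, lift clear and go to the spacer.

Emit:
{"api": "servo_tool", "payload": {"plan": [[[0,0,1.2,0,0,0,0.55],[0,0,1.2,0,0,0,0.65],[0,0,1.2,0,0,0,0.65],[0,0,1,0,0,0,0.65],[0,0,-3,0,0,0,0.65],[0,0,-10,0,0,0,0.65],[0,0,-22,0,0,0,0.65],[0,0,-37,0,0,0,0.65],[0,0,-52,0,0,0,0.65],[0,0,-67,0,0,0,0.65],[0,0,-80,0,0,0,0.65],[0,0,-90,0,0,0,0.65],[0,0,-96,0,0,0,0.65],[0,0,-100,0,0,0,0.65],[0,0,-100,0,0,0,0.65]]]}}

```text
time_s: 9.8
ee_pos: [430.8, -286.3, 109.1]
ee_rot: [180.0, -0.0, 10.7]
force: [0.3, -0.6, -0.8]
gripper_width: 59.0
```

```bash
python3 go.py 700.5,-82,110,10.7;python3 -c "
from h import *
snap('scene','s3'); f=snap('top','t3')"
```

```text
t 9.8 pos [ 430.8 -286.3  109.1] rot [180.   -0.   10.7] F [ 0.3 -0.6 -0.8] w 59.0
700.5,-82,110,10.7 -> [ 302.9 -150.7   -0.8] [ 0.001 -0.    -0.   ]
```

View pics/s3.png

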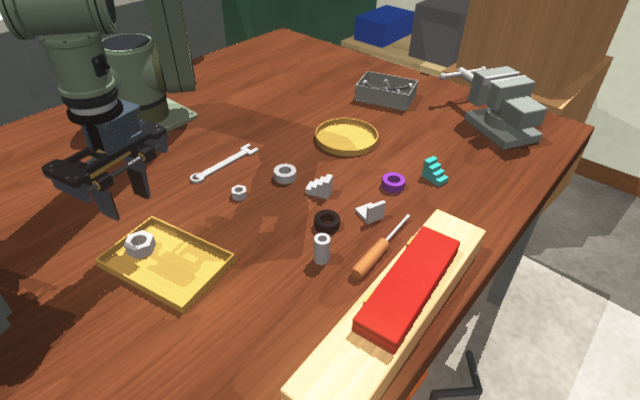

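The nut stands flat in the tin at (139,244). Next I'll go above the spacer.

Emit:
{"api": "servo_tool", "payload": {"plan": [[[6,-3,0,0,0,0,0.65],[18,-9,0,0,0,0,0.65],[38,-19,0,0,0,0,0.65],[66,-33,0,0,0,0,0.65],[98,-49,0,0,0,0,0.65],[130,-65,0,0,0,0,0.65],[162,-81,0,0,0,0,0.65],[194,-97,0,0,0,0,0.65],[226,-113,0,0,0,0,0.65],[254,-127,0,0,0,0,0.65],[276,-138,0,0,0,0,0.65],[292,-146,0,0,0,0,0.65],[303,-151,0,0,0,0,0.65],[303,-151,0,0,0,0,0.65],[303,-151,0,0,0,0,0.65]]]}}

```text
time_s: 11.4
ee_pos: [699.9, -81.4, 108.3]
ee_rot: [180.0, 0.1, 10.7]
force: [-0.4, -0.1, 0.2]
gripper_width: 59.5
```

```bash
python3 go.py 700.5,-82,10,10.7;python3 -c "
from h import *
f=snap('scene','s4')
cv2.imwrite('pics/s4c.png',cv2.resize(cv2.cvtColor(f['color'],4)[130:300,200:450],None,fx=3,fy=3))"
```

```text
t 11.4 pos [699.9 -81.4 108.3] rot [1.80e+02 1.00e-01 1.07e+01] F [-0.4 -0.1  0.2] w 59.5
700.5,-82,10,10.7 -> [ 0.6  0.7 98.3] [0.    0.001 0.   ]
```

View pics/s4c.png

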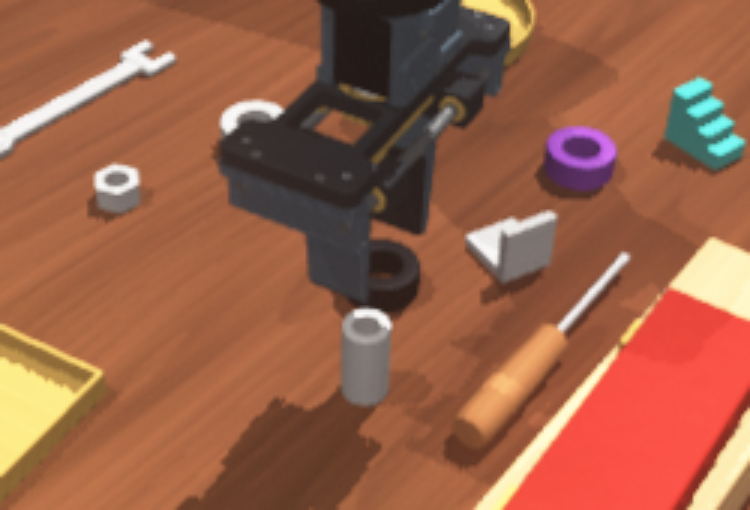

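The gripper is centred above the spacer (crop (365,350)) and the fingers are clear. I'll descend and grip.

Emit:
{"api": "servo_tool", "payload": {"plan": [[[0,0,4,0,0,0,0.65],[0,0,12,0,0,0,0.65],[0,0,24,0,0,0,0.65],[0,0,38,0,0,0,0.65],[0,0,52,0,0,0,0.65],[0,0,66,0,0,0,0.65],[0,0,78,0,0,0,0.65],[0,0,88,0,0,0,0.65],[0,0,94,0,0,0,0.65],[0,0,96,0,0,0,0.65],[0,0,96,0,0,0,0.65],[0,0,96,0,0,0,0.4],[0,0,96,0,0,0,0.3],[0,0,96,0,0,0,0.15],[0,0,96,0,0,0,0.15],[0,0,96,0,0,0,0.15],[0,0,96,0,0,0,0.15],[0,0,96,0,0,0,0.15]]]}}

```text
time_s: 13.25
ee_pos: [700.6, -81.7, 13.1]
ee_rot: [180.0, -0.0, 10.7]
force: [-0.2, -1.0, 2.4]
gripper_width: 30.0
```

```bash
python3 go.py
```

```text
t 13.25 pos [700.6 -81.7  13.1] rot [180.   -0.   10.7] F [-0.2 -1.   2.4] w 30.0
```

Emit:
{"api": "servo_tool", "payload": {"plan": [[[0,0,-2,0,0,0,0.15],[0,0,-7,0,0,0,0.15],[0,0,-16,0,0,0,0.15],[0,0,-28,0,0,0,0.15],[0,0,-42,0,0,0,0.15],[0,0,-56,0,0,0,0.15],[0,0,-68,0,0,0,0.15],[0,0,-77,0,0,0,0.15],[0,0,-82,0,0,0,0.15],[0,0,-82,0,0,0,0.15]]]}}

```text
time_s: 14.25
ee_pos: [700.8, -81.6, 95.7]
ee_rot: [180.0, -0.1, 10.7]
force: [0.6, -0.4, -0.9]
gripper_width: 30.0
```

```bash
python3 go.py 559,-262,95,10.7
```

```text
t 14.25 pos [700.8 -81.6  95.7] rot [ 1.80e+02 -1.00e-01  1.07e+01] F [ 0.6 -0.4 -0.9] w 30.0
559,-262,95,10.7 -> [-172.8  150.9    0.5] [ 0.001 -0.001  0.   ]
```

Emit:
{"api": "servo_tool", "payload": {"plan": [[[-3,3,0,0,0,0,0.15],[-10,9,0,0,0,0,0.15],[-22,19,0,0,0,0,0.15],[-38,33,0,0,0,0,0.15],[-57,50,0,0,0,0,0.15],[-77,67,0,0,0,0,0.15],[-97,85,0,0,0,0,0.15],[-117,102,0,0,0,0,0.15],[-135,118,0,0,0,0,0.15],[-151,132,0,0,0,0,0.15],[-163,142,0,0,0,0,0.15],[-170,148,0,0,0,0,0.15],[-173,151,0,0,0,0,0.15],[-173,151,0,0,0,0,0.15],[-173,151,0,0,0,0,0.15]]]}}

```text
time_s: 15.75
ee_pos: [558.9, -261.6, 94.7]
ee_rot: [-180.0, -0.0, 10.7]
force: [1.1, 0.4, -2.5]
gripper_width: 29.8
```

```bash
python3 go.py 559,-262,16.1,10.7;python3 -c "
from h import *
snap('scene','s5')"
```

```text
t 15.75 pos [ 558.9 -261.6   94.7] rot [-180.    -0.    10.7] F [ 1.1  0.4 -2.5] w 29.8
559,-262,16.1,10.7 -> [-0.   0.4 78.6] [-0.    -0.     0.001]
```

View pics/s5.png

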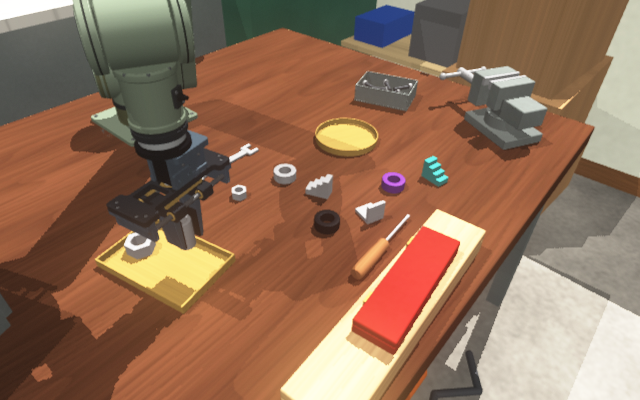

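The spacer is held upright at (185,228), above the tin. I'll lower it.

Emit:
{"api": "servo_tool", "payload": {"plan": [[[0,0,4,0,0,0,0.15],[0,0,12,0,0,0,0.15],[0,0,25,0,0,0,0.15],[0,0,39,0,0,0,0.15],[0,0,52,0,0,0,0.15],[0,0,62,0,0,0,0.15],[0,0,69,0,0,0,0.15],[0,0,73,0,0,0,0.15],[0,0,75,0,0,0,0.15],[0,0,76,0,0,0,0.15],[0,0,77,0,0,0,0.15],[0,0,78,0,0,0,0.15],[0,0,78.5,0,0,0,0.15],[0,0,78.5,0,0,0,0.15]]]}}

```text
time_s: 17.2
ee_pos: [558.5, -262.1, 16.4]
ee_rot: [180.0, -0.0, 10.7]
force: [-0.4, 0.7, -2.0]
gripper_width: 29.9
```

Emit:
{"api": "servo_tool", "payload": {"plan": [[[0,0,0.4,0,0,0,0.15],[0,0,0.8,0,0,0,0.15],[0,0,0.8,0,0,0,0.15]]]}}

```text
time_s: 17.5
ee_pos: [558.6, -262.2, 16.1]
ee_rot: [180.0, -0.0, 10.7]
force: [-2.0, 0.3, 3.8]
gripper_width: 30.2
```

Contact at +3.8 N. I'll release and lift.

Emit:
{"api": "servo_tool", "payload": {"plan": [[[0,0,0.8,0,0,0,0.4],[0,0,0.8,0,0,0,0.5],[0,0,0.8,0,0,0,0.5],[0,0,0.8,0,0,0,0.5],[0,0,-4,0,0,0,0.5],[0,0,-12,0,0,0,0.5],[0,0,-24,0,0,0,0.5],[0,0,-38,0,0,0,0.5],[0,0,-52,0,0,0,0.5],[0,0,-66,0,0,0,0.5],[0,0,-78,0,0,0,0.6],[0,0,-88,0,0,0,0.6],[0,0,-93,0,0,0,0.65],[0,0,-95,0,0,0,0.65],[0,0,-95,0,0,0,0.65]]]}}

```text
time_s: 19.0
ee_pos: [558.4, -262.0, 110.4]
ee_rot: [-180.0, 0.0, 10.7]
force: [1.0, -0.6, 0.1]
gripper_width: 59.2
```

```bash
python3 go.py 573,69.5,110,20.5;python3 -c "
from h import *
snap('scene','s6')"
```

```text
t 19.0 pos [ 558.4 -262.   110.4] rot [-180.     0.    10.7] F [ 1.  -0.6  0.1] w 59.2
573,69.5,110,20.5 -> [  75.9 -323.     0.4] [-0.     0.    -0.171]
```

View pics/s6.png

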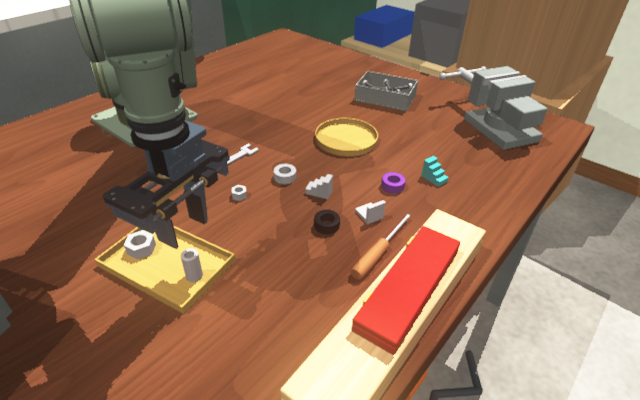

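The spacer stands upright in the tin at (192,264), beside the nut. Next is the step block.

Emit:
{"api": "servo_tool", "payload": {"plan": [[[1,-6,0,0,0,0,0.65],[4,-18,0,0,0,-0.01,0.65],[9,-39,0,0,0,-0.02,0.65],[16,-69,0,0,0,-0.03,0.65],[24,-103,0,0,0,-0.05,0.65],[32,-138,0,0,0,-0.07,0.65],[41,-173,0,0,0,-0.09,0.65],[49,-208,0,0,0,-0.11,0.65],[57,-242,0,0,0,-0.13,0.65],[64,-272,0,0,0,-0.15,0.65],[70,-297,0,0,0,-0.16,0.65],[74,-314,0,0,0,-0.17,0.65],[76,-323,0,0,0,-0.17,0.65],[76,-323,0,0,0,-0.17,0.65],[76,-323,0,0,0,-0.17,0.65]]]}}

```text
time_s: 20.55
ee_pos: [572.8, 69.2, 110.3]
ee_rot: [180.0, 0.0, 20.5]
force: [0.6, 0.7, -0.3]
gripper_width: 59.4
```

```bash
python3 go.py 573,69.5,6,20.5
```

```text
t 20.55 pos [572.8  69.2 110.3] rot [180.    0.   20.5] F [ 0.6  0.7 -0.3] w 59.4
573,69.5,6,20.5 -> [  0.3  -0.3 104.3] [ 0.     0.001 -0.001]
```

Emit:
{"api": "servo_tool", "payload": {"plan": [[[0,0,4,0,0,0,0.65],[0,0,12,0,0,0,0.65],[0,0,25,0,0,0,0.65],[0,0,40,0,0,0,0.65],[0,0,55,0,0,0,0.65],[0,0,70,0,0,0,0.65],[0,0,83,0,0,0,0.65],[0,0,94,0,0,0,0.65],[0,0,101,0,0,0,0.65],[0,0,104,0,0,0,0.65],[0,0,104,0,0,0,0.65],[0,0,104,0,0,0,0.4],[0,0,104,0,0,0,0.3],[0,0,104,0,0,0,0.15],[0,0,104,0,0,0,0.15],[0,0,104,0,0,0,0.15],[0,0,104,0,0,0,0.15],[0,0,104,0,0,0,0.15]]]}}

```text
time_s: 22.35
ee_pos: [573.4, 69.4, 6.8]
ee_rot: [180.0, -0.0, 20.4]
force: [-0.0, 0.8, 3.1]
gripper_width: 29.6
```

```bash
python3 go.py
```

```text
t 22.35 pos [573.4  69.4   6.8] rot [180.   -0.   20.4] F [-0.   0.8  3.1] w 29.6
```

Emit:
{"api": "servo_tool", "payload": {"plan": [[[0,0,-2,0,0,0,0.15],[0,0,-7,0,0,0,0.15],[0,0,-16,0,0,0,0.15],[0,0,-28,0,0,0,0.15],[0,0,-44,0,0,0,0.15],[0,0,-60,0,0,0,0.15],[0,0,-76,0,0,0,0.15],[0,0,-90,0,0,0,0.15],[0,0,-98,0,0,0,0.15],[0,0,-100,0,0,0,0.15],[0,0,-100,0,0,0,0.15]]]}}

```text
time_s: 23.45
ee_pos: [573.1, 69.4, 106.6]
ee_rot: [180.0, -0.0, 20.4]
force: [-0.3, -0.1, -3.5]
gripper_width: 30.2
```

```bash
python3 go.py 505.3,-272,107,10.7
```

```text
t 23.45 pos [573.1  69.4 106.6] rot [180.   -0.   20.4] F [-0.3 -0.1 -3.5] w 30.2
505.3,-272,107,10.7 -> [-182.7  296.3   -0.4] [ 0.   -0.    0.17]
```

Emit:
{"api": "servo_tool", "payload": {"plan": [[[-3,5,0,0,0,0,0.15],[-10,16,0,0,0,0.01,0.15],[-22,36,0,0,0,0.02,0.15],[-38,62,0,0,0,0.03,0.15],[-57,92,0,0,0,0.05,0.15],[-77,124,0,0,0,0.07,0.15],[-97,157,0,0,0,0.09,0.15],[-117,190,0,0,0,0.11,0.15],[-136,221,0,0,0,0.13,0.15],[-153,249,0,0,0,0.14,0.15],[-167,271,0,0,0,0.155,0.15],[-177,287,0,0,0,0.165,0.15],[-182,295,0,0,0,0.17,0.15],[-183,296,0,0,0,0.17,0.15],[-183,296,0,0,0,0.17,0.15],[-183,296,0,0,0,0.17,0.15]]]}}

```text
time_s: 25.05
ee_pos: [505.0, -270.9, 106.3]
ee_rot: [-180.0, 0.0, 10.8]
force: [0.5, -0.3, -3.1]
gripper_width: 29.8
```

```bash
python3 go.py 505.3,-272,9.8,10.7;python3 -c "
from h import *
f=snap('scene','s7');f=snap('top','t7')
cv2.imwrite('pics/t7c.png',cv2.resize(cv2.cvtColor(f['color'],4)[150:350,350:600],None,fx=3,fy=3))"
```

```text
t 25.05 pos [ 505.  -270.9  106.3] rot [-180.     0.    10.8] F [ 0.5 -0.3 -3.1] w 29.8
505.3,-272,9.8,10.7 -> [ 0.1  1.1 96.5] [-0.001  0.     0.001]
```

View pics/s7.png

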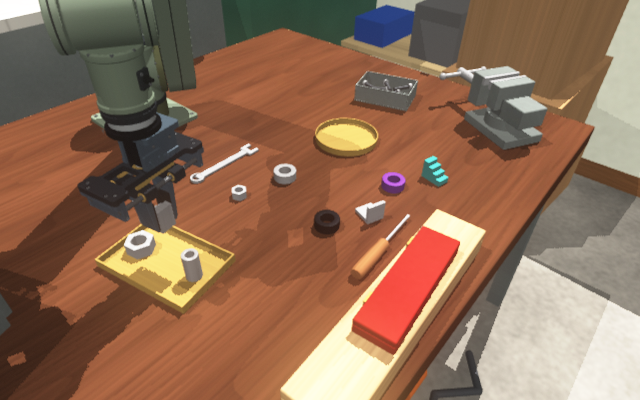

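The block is held level at (162,215), between the nut (139,244) and the spacer (192,264). I'll lower it.

Emit:
{"api": "servo_tool", "payload": {"plan": [[[0,0,4,0,0,0,0.15],[0,0,13,0,0,0,0.15],[0,1,27,0,0,0,0.15],[0,1,42,0,0,0,0.15],[0,1,57,0,0,0,0.15],[0,1,70,0,0,0,0.15],[0,1,81,0,0,0,0.15],[0,1,88,0,0,0,0.15],[0,1,92,0,0,0,0.15],[0,1,94,0,0,0,0.15],[0,1,95,0,0,0,0.15],[0,1,95.5,0,0,0,0.15],[0,1,96,0,0,0,0.15],[0,1,96,0,0,0,0.15]]]}}

```text
time_s: 26.55
ee_pos: [505.4, -272.9, 10.7]
ee_rot: [180.0, -0.0, 10.7]
force: [-0.2, 0.3, -3.7]
gripper_width: 29.9
```

Emit:
{"api": "servo_tool", "payload": {"plan": [[[0,0,0.5,0,0,0,0.15],[0,0,1,0,0,0,0.15],[0,0,1.3,0,0,0,0.15],[0,0,1.3,0,0,0,0.15]]]}}

```text
time_s: 26.95
ee_pos: [505.4, -272.9, 9.8]
ee_rot: [180.0, -0.0, 10.7]
force: [-1.7, 0.9, 4.9]
gripper_width: 30.0
```

Contact at +4.9 N. I'll release and lift.

Emit:
{"api": "servo_tool", "payload": {"plan": [[[0,0,1.2,0,0,0,0.4],[0,0,1.2,0,0,0,0.55],[0,0,1.2,0,0,0,0.55],[0,0,1.2,0,0,0,0.55],[0,0,-3,0,0,0,0.55],[0,0,-12,0,0,0,0.55],[0,0,-26,0,0,0,0.55],[0,0,-42,0,0,0,0.55],[0,0,-58,0,0,0,0.55],[0,0,-74,0,0,0,0.55],[0,0,-88,0,0,0,0.55],[0,0,-97,0,0,0,0.55],[0,0,-100,0,0,0,0.65],[0,0,-100,0,0,0,0.65]]]}}

```text
time_s: 28.35
ee_pos: [505.3, -272.9, 109.6]
ee_rot: [180.0, -0.0, 10.7]
force: [-0.0, 0.1, 0.5]
gripper_width: 59.1
```

```bash
python3 go.py 447,-55.5,110,18;python3 -c "
from h import *
snap('scene','s8')"
```

```text
t 28.35 pos [ 505.3 -272.9  109.6] rot [180.   -0.   10.7] F [-0.   0.1  0.5] w 59.1
447,-55.5,110,18 -> [ -16.9 -224.4   -0.6] [ 0.001 -0.001 -0.127]
```

View pics/s8.png

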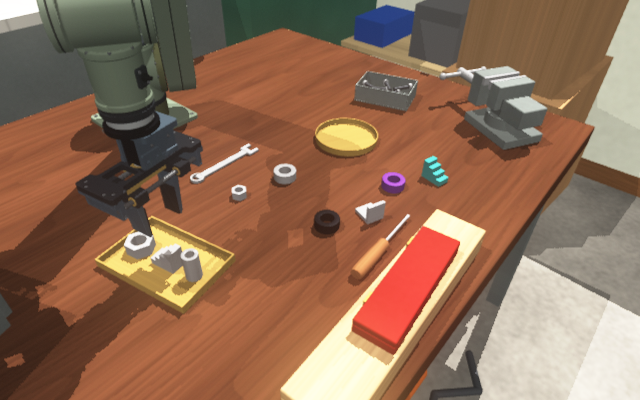

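All three pieces stand in the tin: nut (139,244), block (167,258) and spacer (192,264). Next is the small nut.

Emit:
{"api": "servo_tool", "payload": {"plan": [[[0,-5,0,0,0,0,0.65],[-1,-16,0,0,0,-0.01,0.65],[-2,-34,0,0,0,-0.02,0.65],[-4,-58,0,0,0,-0.03,0.65],[-6,-84,0,0,0,-0.05,0.65],[-8,-112,0,0,0,-0.06,0.65],[-11,-140,0,0,0,-0.08,0.65],[-13,-166,0,0,0,-0.09,0.65],[-14,-190,0,0,0,-0.11,0.65],[-16,-208,0,0,0,-0.12,0.65],[-17,-220,0,0,0,-0.127,0.65],[-17,-224,0,0,0,-0.127,0.65],[-17,-224,0,0,0,-0.127,0.65],[-17,-224,0,0,0,-0.127,0.65]]]}}

```text
time_s: 29.8
ee_pos: [447.2, -56.2, 109.2]
ee_rot: [180.0, -0.0, 18.0]
force: [-0.1, 0.2, 0.8]
gripper_width: 59.4
```

```bash
python3 go.py 447,-55.5,4,18
```

```text
t 29.8 pos [447.2 -56.2 109.2] rot [180.  -0.  18.] F [-0.1  0.2  0.8] w 59.4
447,-55.5,4,18 -> [ -0.   -0.8 105.2] [ 0.001 -0.    -0.   ]
```

Emit:
{"api": "servo_tool", "payload": {"plan": [[[0,0,4,0,0,0,0.65],[0,0,12,0,0,0,0.65],[0,-1,25,0,0,0,0.65],[0,-1,40,0,0,0,0.65],[0,-1,55,0,0,0,0.65],[0,-1,70,0,0,0,0.65],[0,-1,83,0,0,0,0.65],[0,-1,94,0,0,0,0.65],[0,-1,101,0,0,0,0.65],[0,-1,104,0,0,0,0.65],[0,-1,106,0,0,0,0.65],[0,-1,106,0,0,0,0.4],[0,-1,106,0,0,0,0.3],[0,-1,106,0,0,0,0.15],[0,-1,106,0,0,0,0.15],[0,-1,106,0,0,0,0.15],[0,-1,106,0,0,0,0.15],[0,-1,106,0,0,0,0.15]]]}}

```text
time_s: 31.6
ee_pos: [446.9, -55.0, 3.5]
ee_rot: [180.0, -0.0, 18.0]
force: [0.3, -0.1, 4.8]
gripper_width: 29.6
```

```bash
python3 go.py
```

```text
t 31.6 pos [446.9 -55.    3.5] rot [180.  -0.  18.] F [ 0.3 -0.1  4.8] w 29.6
```

Emit:
{"api": "servo_tool", "payload": {"plan": [[[0,0,-2,0,0,0,0.15],[0,0,-7,0,0,0,0.15],[0,0,-16,0,0,0,0.15],[0,0,-28,0,0,0,0.15],[0,0,-44,0,0,0,0.15],[0,0,-60,0,0,0,0.15],[0,0,-72,0,0,0,0.15],[0,0,-79,0,0,0,0.15],[0,0,-81,0,0,0,0.15],[0,0,-81,0,0,0,0.15]]]}}

```text
time_s: 32.6
ee_pos: [446.5, -54.9, 84.2]
ee_rot: [180.0, -0.0, 18.0]
force: [-0.3, -0.0, -0.5]
gripper_width: 29.6
```

```bash
python3 go.py 514.7,296.4,84,18
```

```text
t 32.6 pos [446.5 -54.9  84.2] rot [180.  -0.  18.] F [-0.3 -0.  -0.5] w 29.6
514.7,296.4,84,18 -> [ 1.733e+02 -3.131e+02  2.000e-01] [ 0. -0. -0.]
```

Emit:
{"api": "servo_tool", "payload": {"plan": [[[3,-5,0,0,0,0,0.15],[9,-17,0,0,0,0,0.15],[20,-36,0,0,0,0,0.15],[35,-63,0,0,0,0,0.15],[53,-95,0,0,0,0,0.15],[72,-129,0,0,0,0,0.15],[91,-164,0,0,0,0,0.15],[110,-198,0,0,0,0,0.15],[128,-231,0,0,0,0,0.15],[144,-260,0,0,0,0,0.15],[157,-284,0,0,0,0,0.15],[167,-302,0,0,0,0,0.15],[172,-311,0,0,0,0,0.15],[173,-313,0,0,0,0,0.15],[173,-313,0,0,0,0,0.15],[173,-313,0,0,0,0,0.15]]]}}

```text
time_s: 34.2
ee_pos: [514.1, 295.3, 84.0]
ee_rot: [180.0, 0.1, 17.9]
force: [0.3, 0.8, -1.2]
gripper_width: 29.8
```

```bash
python3 go.py 514.7,296.4,6.5,18;python3 -c "
from h import *
snap('scene','s9')"
```

```text
t 34.2 pos [514.1 295.3  84. ] rot [1.80e+02 1.00e-01 1.79e+01] F [ 0.3  0.8 -1.2] w 29.8
514.7,296.4,6.5,18 -> [ 1.  -1.  77.5] [ 0.001  0.001 -0.001]
```

View pics/s9.png

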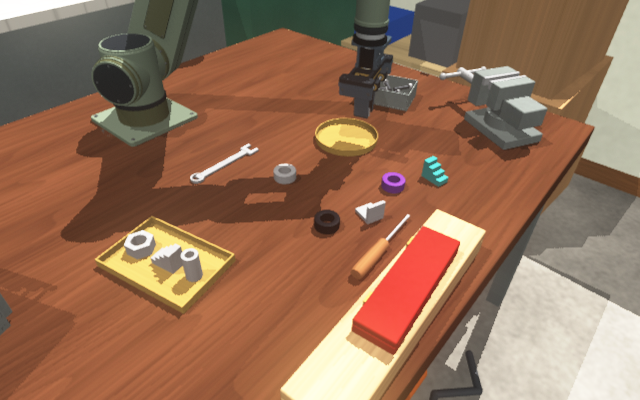

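The gripper is over the dish at (365,105). The nut is hidden behind the finger, but the 29.8 mm opening shows it is held. I'll lower it.

Emit:
{"api": "servo_tool", "payload": {"plan": [[[0,0,4,0,0,0,0.15],[0,0,12,0,0,0,0.15],[1,-1,25,0,0,0,0.15],[1,-1,39,0,0,0,0.15],[1,-1,51,0,0,0,0.15],[1,-1,61,0,0,0,0.15],[1,-1,68,0,0,0,0.15],[1,-1,72,0,0,0,0.15],[1,-1,74,0,0,0,0.15],[1,-1,75,0,0,0,0.15],[1,-1,76,0,0,0,0.15],[1,-1,77,0,0,0,0.15],[1,-1,77,0,0,0,0.15]]]}}

```text
time_s: 35.55
ee_pos: [515.2, 297.5, 7.2]
ee_rot: [180.0, -0.0, 18.0]
force: [-0.1, 0.8, -0.5]
gripper_width: 29.5
```

Emit:
{"api": "servo_tool", "payload": {"plan": [[[0,0,0.5,0,0,0,0.15],[0,0,1,0,0,0,0.15],[0,0,1.2,0,0,0,0.15],[0,0,1.2,0,0,0,0.15]]]}}

```text
time_s: 35.95
ee_pos: [515.3, 297.5, 6.5]
ee_rot: [180.0, -0.0, 18.0]
force: [-1.2, -0.8, 5.3]
gripper_width: 29.4
```

Contact at +5.3 N. I'll release and lift.

Emit:
{"api": "servo_tool", "payload": {"plan": [[[0,0,1,0,0,0,0.4],[0,0,1,0,0,0,0.48],[0,0,1,0,0,0,0.48],[0,0,1,0,0,0,0.48],[0,0,-3,0,0,0,0.48],[0,0,-12,0,0,0,0.48],[0,0,-26,0,0,0,0.5],[0,0,-42,0,0,0,0.8],[0,0,-58,0,0,0,0.8],[0,0,-74,0,0,0,0.8],[0,0,-88,0,0,0,0.8],[0,0,-97,0,0,0,0.8],[0,0,-100,0,0,0,0.8],[0,0,-100,0,0,0,0.8]]]}}

```text
time_s: 37.35
ee_pos: [515.4, 297.5, 106.6]
ee_rot: [-180.0, -0.1, 18.0]
force: [-0.7, -0.2, -0.2]
gripper_width: 72.9
```

```bash
python3 go.py 474,57.7,110,18
```

```text
t 37.35 pos [515.4 297.5 106.6] rot [-1.8e+02 -1.0e-01  1.8e+01] F [-0.7 -0.2 -0.2] w 72.9
474,57.7,110,18 -> [-113.4  215.3   -3.6] [-0.    -0.001 -0.   ]
```

Emit:
{"api": "servo_tool", "payload": {"plan": [[[-3,5,0,0,0,0,0.8],[-8,15,0,0,0,0,0.8],[-17,32,0,0,0,0,0.8],[-29,55,-1,0,0,0,0.8],[-42,80,-1,0,0,0,0.8],[-56,107,-2,0,0,0,0.8],[-70,134,-2,0,0,0,0.8],[-84,160,-3,0,0,0,0.8],[-96,183,-3,0,0,0,0.8],[-106,201,-4,0,0,0,0.8],[-112,212,-4,0,0,0,0.8],[-113,215,-4,0,0,0,0.8],[-113,215,-4,0,0,0,0.8],[-113,215,-4,0,0,0,0.8]]]}}

```text
time_s: 38.75
ee_pos: [474.3, 58.5, 109.9]
ee_rot: [-180.0, -0.0, 18.0]
force: [-0.2, 0.6, 0.3]
gripper_width: 72.9
```

```bash
python3 go.py 474,57.7,4,18; python3 -c "
from h import *
f=snap('scene','s10')
cv2.imwrite('pics/s10c.png',cv2.resize(cv2.cvtColor(f['color'],4)[80:230,230:430],None,fx=3.5,fy=3.5))"
```

```text
t 38.75 pos [474.3  58.5 109.9] rot [-180.   -0.   18.] F [-0.2  0.6  0.3] w 72.9
474,57.7,4,18 -> [ -0.5   0.7 105.9] [-0. -0. -0.]
```

View pics/s10c.png

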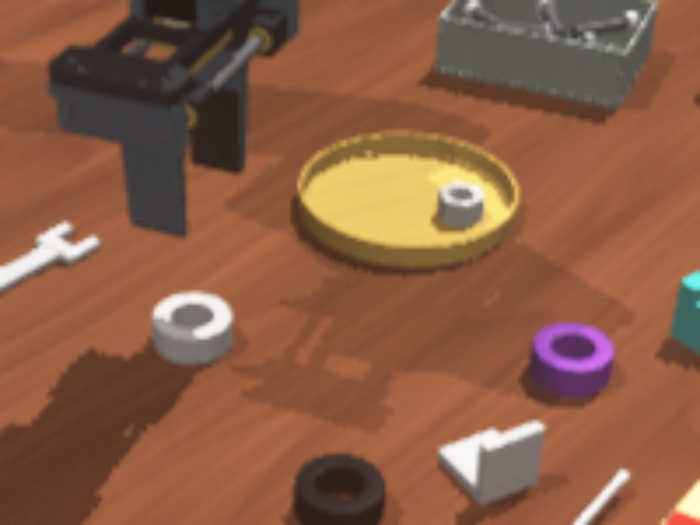

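The small nut stands flat in the dish (crop (461,203)). The grey collar (crop (192,327)) is under the gripper. I'll grip it.

Emit:
{"api": "servo_tool", "payload": {"plan": [[[0,0,4,0,0,0,0.8],[0,0,12,0,0,0,0.8],[0,1,25,0,0,0,0.8],[0,1,40,0,0,0,0.8],[0,1,55,0,0,0,0.8],[0,1,70,0,0,0,0.8],[0,1,83,0,0,0,0.8],[0,1,94,0,0,0,0.8],[0,1,101,0,0,0,0.8],[0,1,104,0,0,0,0.8],[0,1,105,0,0,0,0.8],[0,1,105,0,0,0,0.5],[0,1,105,0,0,0,0.4],[0,1,105,0,0,0,0.35],[0,1,105,0,0,0,0.35],[0,1,105,0,0,0,0.35],[0,1,105,0,0,0,0.35],[0,1,105,0,0,0,0.35]]]}}

```text
time_s: 40.6
ee_pos: [474.7, 57.1, 5.3]
ee_rot: [180.0, -0.0, 18.0]
force: [-1.1, 0.0, 5.4]
gripper_width: 50.3
```

```bash
python3 go.py
```

```text
t 40.6 pos [474.7  57.1   5.3] rot [180.  -0.  18.] F [-1.1  0.   5.4] w 50.3
```

Emit:
{"api": "servo_tool", "payload": {"plan": [[[0,0,-2,0,0,0,0.35],[0,0,-7,0,0,0,0.35],[0,0,-16,0,0,0,0.35],[0,0,-28,0,0,0,0.35],[0,0,-44,0,0,0,0.35],[0,0,-60,0,0,0,0.35],[0,0,-72,0,0,0,0.35],[0,0,-79,0,0,0,0.35],[0,0,-81,0,0,0,0.35],[0,0,-81,0,0,0,0.35]]]}}

```text
time_s: 41.6
ee_pos: [474.3, 57.1, 86.0]
ee_rot: [180.0, 0.0, 18.0]
force: [-0.5, 0.9, -3.0]
gripper_width: 50.3
```

```bash
python3 go.py 450.1,275.3,86,18; python3 -c "
from h import *
f=snap('scene','s11')
cv2.imwrite('pics/s11c.png',cv2.resize(cv2.cvtColor(f['color'],4)[80:230,230:430],None,fx=3.5,fy=3.5))"
```

```text
t 41.6 pos [474.3  57.1  86. ] rot [180.   0.  18.] F [-0.5  0.9 -3. ] w 50.3
450.1,275.3,86,18 -> [  44.4 -215.    -0. ] [ 0.  0. -0.]
```

View pics/s11c.png

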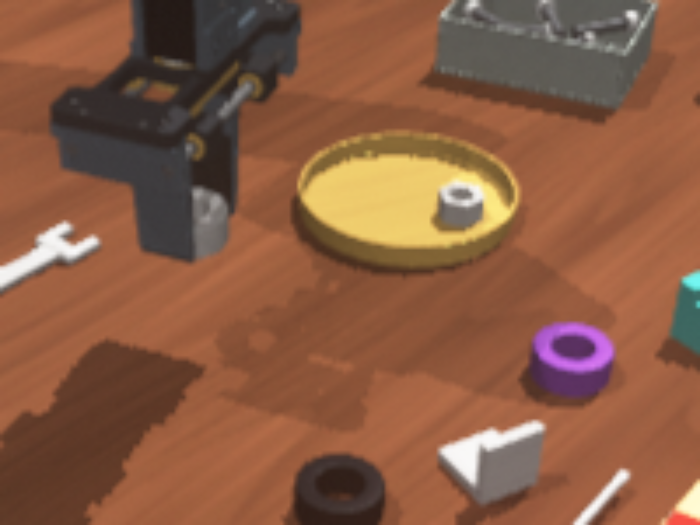

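The collar is held level (crop (208,225)). I'll carry it to the dish.

Emit:
{"api": "servo_tool", "payload": {"plan": [[[1,-5,0,0,0,0,0.35],[3,-15,0,0,0,0,0.35],[7,-32,0,0,0,0,0.35],[11,-55,0,0,0,0,0.35],[16,-80,0,0,0,0,0.35],[22,-107,0,0,0,0,0.35],[28,-134,0,0,0,0,0.35],[33,-160,0,0,0,0,0.35],[38,-183,0,0,0,0,0.35],[42,-201,0,0,0,0,0.35],[44,-212,0,0,0,0,0.35],[44,-215,0,0,0,0,0.35],[44,-215,0,0,0,0,0.35],[44,-215,0,0,0,0,0.35]]]}}

```text
time_s: 43.05
ee_pos: [449.7, 274.5, 85.7]
ee_rot: [180.0, 0.0, 18.0]
force: [-1.1, -0.2, -2.5]
gripper_width: 50.5
```

```bash
python3 go.py 450.1,275.3,8.3,18
```

```text
t 43.05 pos [449.7 274.5  85.7] rot [180.   0.  18.] F [-1.1 -0.2 -2.5] w 50.5
450.1,275.3,8.3,18 -> [ 0.7 -0.7 77.4] [ 0.001  0.001 -0.001]
```

Emit:
{"api": "servo_tool", "payload": {"plan": [[[0,0,4,0,0,0,0.35],[0,0,12,0,0,0,0.35],[0,0,25,0,0,0,0.35],[0,0,39,0,0,0,0.35],[0,0,51,0,0,0,0.35],[0,0,61,0,0,0,0.35],[0,0,68,0,0,0,0.35],[0,0,72,0,0,0,0.35],[0,0,74,0,0,0,0.35],[0,0,75,0,0,0,0.35],[0,0,76,0,0,0,0.35],[0,0,77,0,0,0,0.35],[0,0,77,0,0,0,0.35]]]}}

```text
time_s: 44.35
ee_pos: [449.9, 275.2, 9.0]
ee_rot: [180.0, -0.0, 18.0]
force: [-0.3, 0.1, -3.2]
gripper_width: 50.3
```

Emit:
{"api": "servo_tool", "payload": {"plan": [[[0,0,0.5,0,0,0,0.35],[0,0,1,0,0,0,0.35],[0,0,1.2,0,0,0,0.35],[0,0,1.2,0,0,0,0.35]]]}}

```text
time_s: 44.75
ee_pos: [450.0, 275.3, 8.3]
ee_rot: [-180.0, -0.0, 18.0]
force: [-1.2, -0.7, 5.7]
gripper_width: 50.6
```

Contact at +5.7 N. I'll release and lift.

Emit:
{"api": "servo_tool", "payload": {"plan": [[[0,0,1,0,0,0,0.6],[0,0,1,0,0,0,0.65],[0,0,1,0,0,0,0.65],[0,0,1,0,0,0,0.65],[0,0,-3,0,0,0,0.65],[0,0,-12,0,0,0,0.65],[0,0,-26,0,0,0,0.65],[0,0,-42,0,0,0,0.65],[0,0,-60,0,0,0,0.65],[0,0,-80,0,0,0,0.65],[0,0,-100,0,0,0,0.65],[0,0,-118,0,0,0,0.65],[0,0,-130,0,0,0,0.65],[0,0,-135,0,0,0,0.65],[0,0,-135,0,0,0,0.65]]]}}

```text
time_s: 46.25
ee_pos: [450.1, 275.3, 143.3]
ee_rot: [-180.0, -0.1, 18.0]
force: [0.2, -0.8, -1.3]
gripper_width: 59.2
```

Emit:
{"api": "servo_tool", "payload": {"plan": [[[-3,5,0,0,0,0,0.65],[-9,15,0,0,0,0,0.65],[-18,32,0,0,0,0,0.65],[-30,55,0,0,0,0,0.65],[-42,80,0,0,0,0,0.65],[-56,107,0,0,0,0,0.65],[-70,134,0,0,0,0,0.65],[-80,160,0,0,0,0,0.65],[-85,183,0,0,0,0,0.65],[-88,201,0,0,0,0,0.65],[-90,212,0,0,0,0,0.65],[-90,215,0,0,0,0,0.65],[-90,215,0,0,0,0,0.65]]]}}

```text
time_s: 47.55
ee_pos: [430.4, 42.5, 142.6]
ee_rot: [-180.0, 0.0, 17.9]
force: [-0.2, -0.1, -0.3]
gripper_width: 59.3
```

```bash
python3 go.py; python3 - <<'E'
from h import *
f=snap('scene','s12');t=snap('top','t12')
a=cv2.resize(cv2.cvtColor(f['color'],4)[90:315,80:480],None,fx=2,fy=2)
cv2.imwrite('pics/s12c.png',a)
for n,g in(('s',f),('t',t)):
    w=world(g); b=np.nanmedian(w[(abs(w[...,2])<20)&(w[...,0]>350)&(w[...,0]<650)&(abs(w[...,1])<300)][:,2])
    for k,x,y,r in(('big',430.8,-286,24),('spacer',558.5,-262,13),('step',500,-274,24),('small',515,297,15),('collar',450,275,23)):
        p=w[(np.hypot(w[...,0]-x,w[...,1]-y)<r+8)&(w[...,2]>b+20-4*(k=='small'))]
        if len(p)==0: print(n,k,'none');continue
        top=np.percentile(p[:,2],95); q=p[p[:,2]>top-5]
        A=np.c_[q[:,:2]-q[:,:2].mean(0),np.ones(len(q))]; c=np.linalg.lstsq(A,q[:,2],rcond=None)[0]
        print(n,k,'top above bench %.1f'%(np.median(q[:,2])-b),'ctr',cv2.minAreaRect(q[:,:2].astype(np.float32))[0],'tilt %.1f'%np.degrees(np.hypot(*c[:2])),len(q))
E
```

```text
t 47.55 pos [430.4  42.5 142.6] rot [-180.     0.    17.9] F [-0.2 -0.1 -0.3] w 59.3
s big top above bench 26.1 ctr (432.5931091308594, -284.9032897949219) tilt 0.3 326
s spacer top above bench 56.8 ctr (558.804931640625, -260.8262939453125) tilt 1.2 163
s step top above bench 46.0 ctr (518.6314697265625, -269.70703125) tilt 3.1 125
s small top above bench 20.4 ctr (516.7244873046875, 296.4501647949219) tilt 1.1 65
s collar top above bench 24.6 ctr (451.257080078125, 275.7205810546875) tilt 0.8 139
t big top above bench 26.6 ctr (430.568115234375, -285.3070373535156) tilt 0.8 320
t spacer top above bench 57.3 ctr (557.0694580078125, -260.9409484863281) tilt 1.2 134
t step top above bench 46.8 ctr (517.13232421875, -269.9578552246094) tilt 2.3 101
t small top above bench 20.2 ctr (514.5198364257812, 297.7082824707031) tilt 0.6 141
t collar top above bench 24.3 ctr (449.1695556640625, 275.1078186035156) tilt 0.1 373
```

View pics/s12c.png

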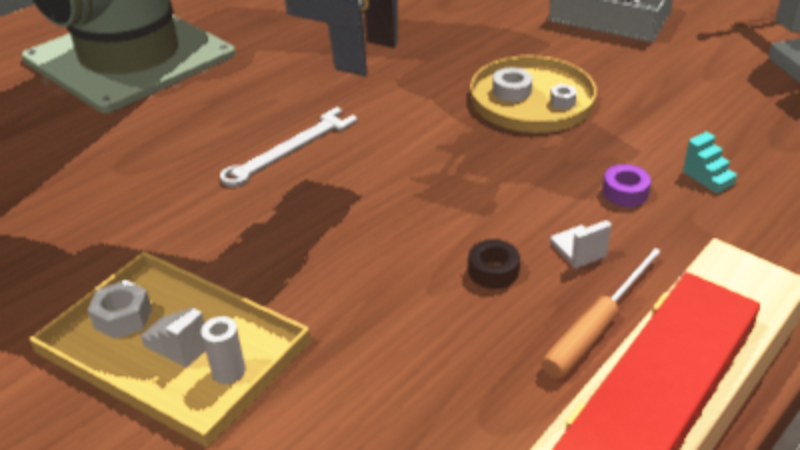

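View pics/t12.png

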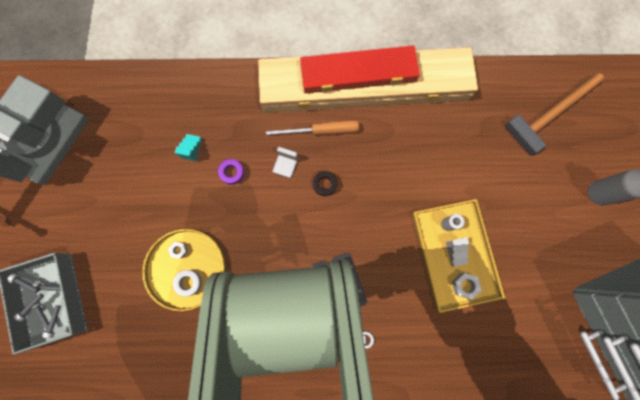

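All five pieces stand flat and apart, and the bracket, screwdriver and look-alikes have not moved. I'm handing in.

```bash
python3 -c "
from workcell import *
job_done()"
```

```text
the job is handed in; nothing more can be done
```

Both kits are made up and the job is handed in at about 47.6 s of the 115 s allowed. In the order asked, I put the big nut, tall spacer and step block in the long tin, then the small nut and grey wide collar in the round dish. I lowered each piece until the wrist force showed contact (under 6 N), then released it.

- **Final checks:** both cameras show every piece upright in its own spot, clear of the others and the rims. Top heights above the bench were 26–27, 57, 46–47, 20 and 24–25 mm, within 1 mm of each piece's height plus the 3 mm floor. The bracket, screwdriver and look-alikes are where they were.
- **Disagreements:**
  - The cameras differed by about 2 mm in x.
  - The collar gripped at 50.3 mm against the stated 52 mm.
  - The step block's top tread read a 2–3° tilt from a patch of only about 100 points. I took that as noise, since its height and the height at contact were as expected.

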